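# Fit the chopping blade on the food processor's drive spindle

### The job

Fit the chopping blade into the food processor: set its hollow stem over the drive spindle in the middle of the bowl, turn it by feel until the flats inside the stem line up with those of the spindle and it drops, then press it straight down past the stiff rubber seal until it is fully home. Do not force it: if it will not go down it is not lined up, and light hand pressure, well under 5 kg, is all it may ever take. Let go of it, and leave the other things on the worktop where they are.

Things in the scene. Friction and masses are not known exactly. Their poses are not given: they have to be found in the camera images.
- processor: Compact food processor, fixed: white round motor housing, open clear bowl on top. Origin on the vertical spindle axis at worktop height, z up, -x is the front with the dial. Housing radius 97 mm, panel and dial reach 125 mm out in front, grey bowl handle 118 mm out on its left. Bowl: inner radius 72, outer 80, floor at z = 82, rim at z = 170 mm. A wall stands at y = 0.28 m.
- spindle_tip (a point): Centre of the upper end, 147 mm above the worktop, of the upright steel drive spindle in the bowl: round, 22 mm thick, its top 23 mm with two opposite flats 13 mm apart. It stopped at any angle, which this entry does NOT give (its orientation is the housing's): see it from above or find it by turning the blade. It turns only under 0.2 N m, so it stays still under a blade turned on it.
- seal (a point): Centre of the black rubber seal ring at the foot of the spindle, 38 mm wide, its top 93 mm above the worktop at the start (this point). It yields only under about 11 N (the blade's weight is not enough), then moves down 5 mm to a solid stop and stays down. This entry is fixed to the housing and does not follow it.
- blade_grip (a point): Loose chopping blade, 150 g: middle of its finger grip, a grey upright fin on top of the stem, 34 mm along x, 14 mm thick along y, 36 mm high (86 to 122 mm above the stem's underside; this point 104 mm). z is up along the stem. Round grey stem below, 30 to 38 mm thick; two thin curved steel blades reach 61 mm out, all lower than 45 mm.
- blade_foot (a point): Centre of the underside of the blade's stem. From here a round bore, 24 mm wide (2 mm lead-in), goes 40 mm up to two flats 15 mm apart, parallel to the fin's broad sides. Not lined up, the stem stops with this point 107 mm above the worktop; lined up within 5 degrees (half turns alike) it drops to 93 mm, on the seal, and pressed fully home it is at 88 mm.
- onion: onion, 82 x 83 x 94 mm, bystander; origin at its underside
- garlic_a: garlic bulb, 56 mm, bystander; origin at its underside
- garlic_b: garlic bulb, 55 mm, bystander; origin at its underside
- potato: potato, 66 x 106 x 56 mm, bystander; origin at its underside
- mushroom: mushroom, 44 x 44 x 38 mm, bystander; origin at its underside
- starch_pot: small white tub, 72 mm wide, 72 mm high, bystander; origin at its underside
- chilli_jar: glass jar with a grey lid, 71 mm wide, 110 mm high, bystander; origin at its underside

How it is judged:
By the outcome, as a careful person would: the job done as asked, in the order asked, and still so for the second after the job is handed in, with the robot touching nothing.
It also fails if it takes over 72 s, if anything falls off the work surface, if the arm or the gripper's body presses on something with over 40 N, if the wrist force passes 120 N, or if a joint passes its speed limit or range.

### The arm

A 6-joint arm with a two-finger parallel gripper is mounted at the origin on a cart in front of the work surface, level with it; the furniture and walls round the work are solid. World frame = base frame: x ahead of the robot, y to its left, z up, the work surface at z = 0. Lengths are in m, angles in rad, forces in N, time in s.
With the tool pointing down it reaches from about 0.375 to 0.9 m from the base axis. Payload 3.1 kg.
Tool frame: the origin (TCP) lies midway between the tips of the shut fingers; the grasp point (between the pads) lies 19 mm behind it; z points along the fingers, y is the direction in which the jaws open and shut (so a half turn about z gives the same grasp; the last joint's range is limited). The gripper opens to 85 mm and grips with 20 to 120 N. Pads are 22 mm wide; open, the fingers measure 114 mm over their backs; the gripper's body (76 mm by 85 mm) begins 54 mm behind the grasp point. The pads swing forward as they close: fully open they stand 13 mm farther back than shut.
Start: joints at [-1.353, 0.527, 1.433, -0, 1.181, -0.178], TCP at [0.241, -0.577, 0.231] pointing down, gripper open.
Joint ranges: [-3.08, 3.08], [-0.75, 2.2], [0.22, 2.44], [-1.43, 4.57], [0, 2.65], [-2.85, 2.85]. Speed limits (rad/s): [2.79, 2.79, 3.14, 3.14, 3.14, 3.14].

### API

Orientations are given as a unit quaternion [x, y, z, w].
In Python, from plant import telemetry, optics, job_done gives the robot as it stands.
- The arm moves only by the tool carry_out, never from a script. Its argument "rows" is a list of rows, each a list of 5 numbers: the opening, from 0 (shut) to 1 (fully open), then the shift along the tool's x, y, z in mm, then the turn about the tool's z in degrees. In form: [[hand, dx, dy, dz, turn], ...]. A call has 1 to 20 rows; each row is the pose to reach, as a shift and turn from the pose commanded when the call began, along the tool's axes at that moment; what a row does not reach only later rows make up. A row lasts 1/10 s, in which the tool goes at most 50 mm and 8.59 degrees, less where a joint would pass 70% of its speed; a pose out of reach is approached as far as the arm can. A call with a gripper value outside its range is refused whole. The fingers move at their own pace and stop on an object; the grip force is fixed at half the most. Time passes only in rows, so rows that repeat a pose let the fingers close. It gives the time, the measured TCP pose, the force and the opening at its end, in the units of the state.
- telemetry.sense(): the state, without advancing time (a new reading comes with each control period).
- optics.read_camera(name): name is "side" or "top"; returns the picture (384x512x3 uint8, blue, green, red); there is no depth.
- optics.camera_model(name): a dict with "fx", "fy", "cx", "cy" (pixels), "rvec" (rotation vector, rad) and "tvec" (3), from world to camera coordinates, as OpenCV has them. Camera axes: x right, y down, z forward; pixel columns grow to the right and rows downward; lengths in m; the calibration is good to about 2 mm. A picture is of the moment at which its call begins. camera_model takes no time and is no camera call.
- job_done(): hands the job in, once; it reports no verdict.
The state is a dict: "t": time; "joints": joint angles; "joint_velocities": joint speeds; "joint_torque": joint torques, N m; "tcp_pos": TCP position; "tool_rot": TCP orientation; "contact_force": force on the tool from outside, world axes, zero at the start; "wrist_torque": the same for the moment, N m; "opening": finger opening in m.
Only numpy, scipy, OpenCV 4.12 (cv2) and the standard library are available. Lean on these libraries where they do the work, as an engineer would, in place of code of your own. Each camera call takes 0.05 s, during which the arm holds its last target. There are 200 camera calls.

## Working session

There is one attempt and no reset: what is moved stays moved. The work goes in short steps, Python scripts to look and compute and a tool call to move; the robot and the scene stay as the last step left them, time stands still between calls to the robot, and variables do not carry over. Pictures are saved under pics/ and viewed, about 8 in all and at most 12, crops included, and the job is handed in when it is done.

Besides the shell and the picture viewer there is one more tool, called after "Request:" as name(argument=value, ...) on one line, values as JSON. carry_out: Moves the arm, as the interface text tells. Its arguments: {"type":"object","properties":{"rows":{"type":"array"}},"required":["rows"]}

```bash
mkdir -p pics; cat > h.py <<'E'
import numpy as np, cv2
from plant import telemetry, optics
def cam(n):
    m=optics.camera_model(n); K=np.array([[m['fx'],0,m['cx']],[0,m['fy'],m['cy']],[0,0,1.]])
    R=cv2.Rodrigues(np.array(m['rvec'],float))[0]; t=np.array(m['tvec'],float).ravel(); return K,R,t
def onz(n,px,z):
    K,R,t=cam(n); c=-R.T@t; d=R.T@np.linalg.inv(K)@np.array([*px,1.]); return c+d*(z-c[2])/d[2]
def proj(n,P):
    K,R,t=cam(n); q=K@(R@np.array(P,float)+t); return q[:2]/q[2]
def two(p_side,p_top):
    A=[];b=[]
    for n,p in(('side',p_side),('top',p_top)):
        K,R,t=cam(n); d=R.T@np.linalg.inv(K)@np.array([*p,1.]); d/=np.linalg.norm(d); M=np.eye(3)-np.outer(d,d); A.append(M); b.append(M@(-R.T@t))
    return np.linalg.lstsq(np.vstack(A),np.hstack(b),rcond=None)[0]
E
python3 - <<'E'
from h import *
for n in('side','top'):
    cv2.imwrite(f'pics/{n}0.png',optics.read_camera(n)); K,R,t=cam(n); print(n,K[0,0],(-R.T@t).round(3),R.round(2).tolist())
print(telemetry.sense())
E
```

```text
side 375.26181515050246 [ 0.287 -0.578  0.632] [[0.9, -0.43, 0.02], [-0.25, -0.57, -0.78], [0.35, 0.7, -0.62]]
top 497.628459363299 [0.553 0.014 1.205] [[0.01, -1.0, 0.01], [-1.0, -0.01, -0.04], [0.04, -0.01, -1.0]]
{'t': 0.1, 'joints': array([-1.35351227e+00,  5.28353359e-01,  1.43380762e+00, -3.96829222e-05,
        1.18141063e+00, -1.78525994e-01]), 'joint_velocities': array([-0.00037054, -0.00167303, -0.00271605,  0.00064534,  0.00069275,
        0.00069554]), 'joint_torque': array([ 1.66918194e-04, -4.43303955e+01, -1.78586894e+01, -3.11679951e-04,
        3.83563922e-03,  1.90623120e-05]), 'tcp_pos': array([ 0.24082865, -0.57601721,  0.23043304]), 'tool_rot': array([ 9.80478670e-01,  1.96622987e-01, -3.75191465e-05, -9.88934240e-04]), 'contact_force': array([ 0.34153922, -0.5382103 ,  0.11087371]), 'wrist_torque': array([-0.00027031, -0.00277509, -0.05323739]), 'opening': 0.0853061987189477}
```

View pics/side0.png

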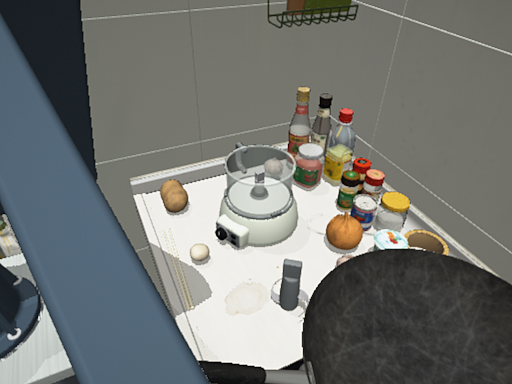

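View pics/top0.png

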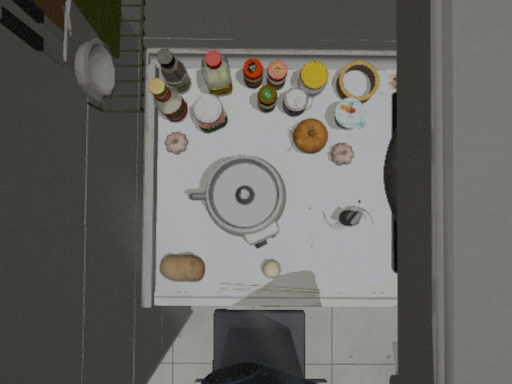

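```bash
python3 - <<'E'
from h import *
t=cv2.imread('pics/top0.png'); s=cv2.imread('pics/side0.png')
R=lambda im,x,y,w,h:cv2.resize(im[y:y+h,x:x+w],(400,300),interpolation=cv2.INTER_CUBIC)
cv2.imwrite('pics/c0.png',np.vstack([np.hstack([R(t,225,180,40,30),R(t,315,195,80,60)]),np.hstack([R(s,240,250,80,60),R(s,220,150,80,60)])]))
print(onz('top',(245,195),.147),onz('top',(349,218),.12),onz('top',(349,218),.1))
E
```

```text
[0.58944195 0.03723665 0.147     ] [ 0.54196908 -0.18941567  0.12      ] [ 0.54177315 -0.19317421  0.1       ]
```

View pics/c0.png

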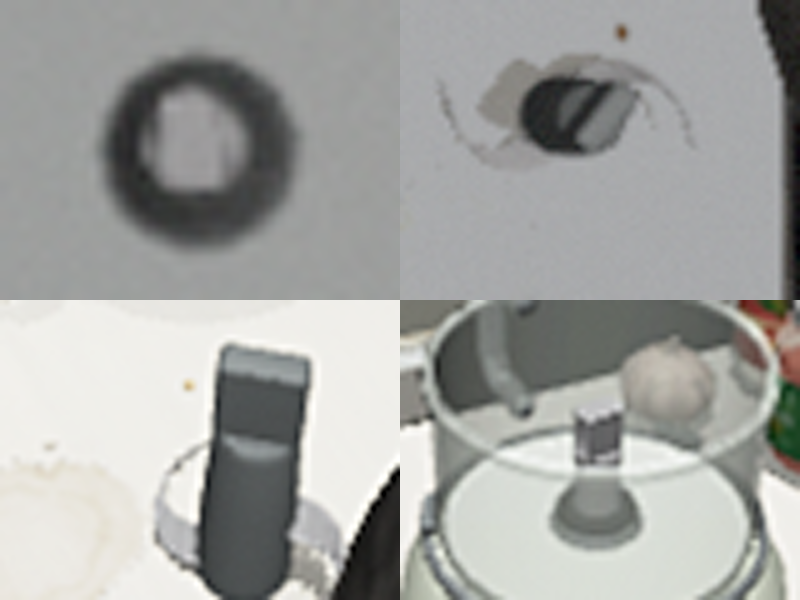

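```bash
python3 - <<'E'
from h import *
c=[onz('side',(240+X/5,250+(Y-300)/5),.122)[:2] for X,Y in((228,345),(311,356),(307,387),(219,373))]
c=np.array(c);print(c.round(4),c.mean(0)); d=(c[1]-c[0]+c[2]-c[3])/2; e=(c[3]-c[0]+c[2]-c[1])/2
for v in(d,e): print(np.linalg.norm(v),np.degrees(np.arctan2(v[1],v[0])))
print(onz('top',(355.6,218.4),.122))
# spindle: blob in top, flats angle
t=cv2.imread('pics/top0.png'); g=cv2.cvtColor(t,cv2.COLOR_BGR2GRAY); print(g[186:204,236:256])
s=cv2.imread('pics/side0.png'); c=[onz('side',(220+(X-400)/5,150+(Y-300)/5),.147)[:2] for X,Y in((574,410),(612,402),(621,410),(582,417))];print(np.array(c).round(4),np.mean(c,0))
print(onz('top',(244.7,193.8),.147))
q=cv2.cvtColor(s[228:250,248:270],cv2.COLOR_BGR2GRAY)
cv2.imwrite('pics/c1.png',cv2.resize(np.hstack([s[183:213,248:278],t[180:210,230:260]]),(800,400),interpolation=cv2.INTER_NEAREST))
E
```

```text
[[ 0.535  -0.1938]
 [ 0.5595 -0.2107]
 [ 0.5509 -0.2224]
 [ 0.5258 -0.204 ]] [ 0.542807   -0.20774619]
0.03047519101190744 -35.47264234959457
0.014080544112550693 -129.14686950092732
[ 0.54122624 -0.20343372  0.122     ]
[[159 158 155 147 119  98  80  72  74  74  77  79 100 130 147 157 157 158
  158 157]
 [159 151 131 100  77  66  58  57  60  60  65  63  73  77 113 137 153 159
  158 158]
 [153 121  81  63  55  54  66  89  91  76  67  62  57  65  79 102 135 154
  158 159]
 [139  94  60  52  54  99 119 133 141 123  93  73  62  61  71  79  97 143
  158 159]
 [116  66  50  54  66 144 160 155 157 154 131 100  76  60  58  67  83 129
  152 160]
 [ 90  52  46  55  84 140 155 155 156 156 141 135 107  72  63  64  78 105
  145 159]
 [ 76  50  43  70  83 138 153 156 156 158 145 148 133  89  63  61  73  89
  130 154]
 [ 56  49  46  88  95 139 154 157 156 155 155 149 147 112  67  64  67  83
  110 145]
 [ 54  48  50 104 109 143 157 155 153 157 154 141 145 113  70  63  65  81
  115 148]
 [ 54  44  47 105 119 147 157 156 155 155 154 134 138 109  68  66  66  80
  116 149]
 [ 64  47  48  78 109 146 156 155 154 152 155 127 120  94  61  63  67  83
  124 152]
 [ 72  51  49  43  94 134 152 155 153 155 153 123 102  77  71  71  78  85
  129 154]
 [ 77  52  48  53  63 110 130 138 139 140 135 105  77  69  66  70  80  98
  141 159]
 [102  66  48  49  51  58  71  79  79  68  74  71  65  68  65  76  87 110
  149 158]
 [124  83  56  46  55  54  57  59  65  64  62  63  66  67  69  79 100 134
  153 159]
 [143 111  80  62  53  54  54  52  58  60  60  62  66  67  80 102 131 151
  158 157]
 [157 143 115  85  70  62  60  59  63  66  70  72  70  79 102 128 149 157
  159 157]
 [157 158 151 125 109  93  77  73  71  73  82  84  95 116 134 149 157 157
  156 156]]
[[0.5835 0.041 ]
 [0.6018 0.0398]
 [0.6027 0.0325]
 [0.5845 0.0347]] [0.59312459 0.03701198]
[0.59199096 0.03789691 0.147     ]
```

View pics/c1.png

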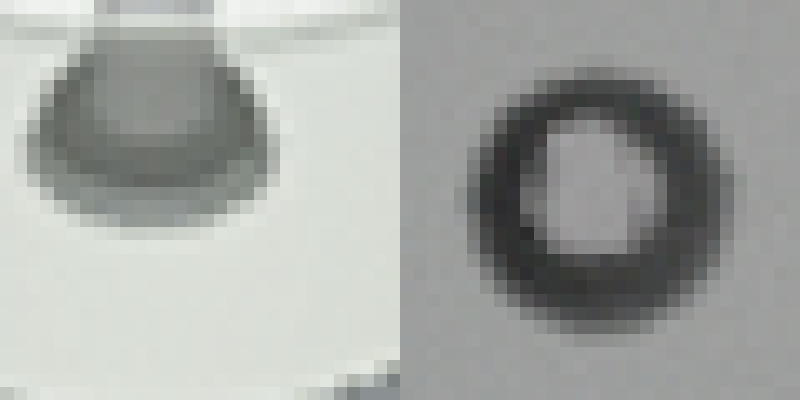

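Request:
carry_out(rows=[[1,0,0,-35,0],[1,0,0,-70,0],[1,30,-16,-70,-8],[1,60,-32,-70,-16],[1,90,-48,-70,-24],[1,120,-64,-70,-32],[1,150,-80,-70,-40],[1,180,-96,-70,-48],[1,210,-113,-70,-56],[1,240,-129,-70,-64],[1,270,-145,-70,-72],[1,300,-161,-70,-80],[1,330,-177,-70,-88],[1,360,-193,-70,-96],[1,390,-210,-70,-104],[1,421,-226,-70,-112],[1,421,-226,-70,-120],[1,421,-226,-70,-121.3],[1,421,-226,-70,-121.3],[1,421,-226,-70,-121.3]])

```text
t: 2.1
tcp_pos: [0.5418, -0.2063, 0.3011]
tool_rot: [0.311, 0.951, 0.0, -0.0]
contact_force: [-0.3, 0.3, -0.6]
opening: 0.0855
```

```bash
python3 - <<'E'
from h import *
s=telemetry.sense(); print(s['tcp_pos'],s['tool_rot'],s['joints'].round(2),s['contact_force'])
a=optics.read_camera('side'); b=optics.read_camera('top')
cv2.imwrite('pics/a1.png',np.hstack([cv2.resize(a[130:384,150:404],(400,400)),cv2.resize(b[100:300,230:430],(400,400))]))
E
```

```text
[ 0.54183607 -0.20633754  0.30110342] [ 3.10637833e-01  9.50528305e-01  1.08141663e-05 -2.81167297e-04] [-0.56  0.39  1.46 -0.    1.29 -1.5 ] [-0.31951983  0.26296741 -0.59605509]
```

View pics/a1.png

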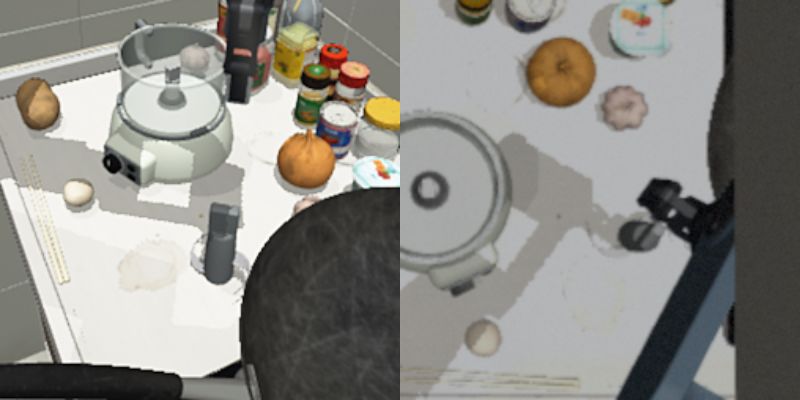

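```bash
python3 - <<'E'
from h import *
for p in((385,180),(391,120),(393,250)):
  for z in(0.0,.05,.1,.15,.2,.3):
    P=onz('top',p,z); print(p,z,P.round(3),proj('side',P).round())
E
```

```text
(385, 180) 0.0 [ 0.634 -0.3    0.   ] [354. 325.]
(385, 180) 0.05 [ 0.63  -0.287  0.05 ] [353. 304.]
(385, 180) 0.1 [ 0.627 -0.274  0.1  ] [352. 282.]
(385, 180) 0.15 [ 0.624 -0.26   0.15 ] [351. 259.]
(385, 180) 0.2 [ 0.62  -0.247  0.2  ] [350. 233.]
(385, 180) 0.3 [ 0.614 -0.221  0.3  ] [347. 176.]
(391, 120) 0.0 [ 0.781 -0.315  0.   ] [418. 303.]
(391, 120) 0.05 [ 0.771 -0.301  0.05 ] [417. 284.]
(391, 120) 0.1 [ 0.762 -0.287  0.1  ] [415. 263.]
(391, 120) 0.15 [ 0.752 -0.274  0.15 ] [414. 241.]
(391, 120) 0.2 [ 0.743 -0.26   0.2  ] [412. 217.]
(391, 120) 0.3 [ 0.724 -0.233  0.3  ] [408. 164.]
(393, 250) 0.0 [ 0.464 -0.319  0.   ] [280. 371.]
(393, 250) 0.05 [ 0.468 -0.305  0.05 ] [279. 348.]
(393, 250) 0.1 [ 0.472 -0.291  0.1  ] [279. 323.]
(393, 250) 0.15 [ 0.475 -0.277  0.15 ] [279. 296.]
(393, 250) 0.2 [ 0.479 -0.263  0.2  ] [278. 268.]
(393, 250) 0.3 [ 0.486 -0.236  0.3  ] [278. 204.]
```

Request:
carry_out(rows=[[1,0,0,40,0],[1,0,0,80,0],[1,0,0,120,0],[1,0,0,150,0],[1,0,0,170,0],[1,0,0,190,0],[1,0,0,200,0],[1,0,0,207,0],[1,0,0,207,0],[0,0,0,207,0],[0,0,0,207,0],[0,0,0,207,0],[0,0,0,207,0],[0,0,0,207,0],[0,0,0,207,0],[0,0,0,207,0],[0,0,0,207,0]])

```text
t: 3.9
tcp_pos: [0.5425, -0.2061, 0.0947]
tool_rot: [0.309, 0.951, -0.0, 0.0]
contact_force: [-0.8, -1.1, 2.5]
opening: 0.0127
```

Request:
carry_out(rows=[[0,0,0,-10,0],[0,0,0,-30,0],[0,0,0,-60,0],[0,0,0,-100,0],[0,0,0,-140,0],[0,0,0,-180,0],[0,0,0,-205,0],[0,0,0,-215,0],[0,0,0,-215,0],[0,0,0,-215,0]])

```text
t: 4.9
tcp_pos: [0.5413, -0.2051, 0.3076]
tool_rot: [0.309, 0.951, 0.0, -0.002]
contact_force: [-0.4, -0.1, -2.7]
opening: 0.0126
```

```bash
python3 - <<'E'
from h import *
s=telemetry.sense(); print(s['tcp_pos'],s['tool_rot'],s['contact_force'],s['opening'])
a=optics.read_camera('side'); b=optics.read_camera('top'); cv2.imwrite('pics/s2raw.png',a);cv2.imwrite('pics/t2raw.png',b)
p=s['tcp_pos']; print(proj('side',p),proj('side',p-[0,0,.095]),proj('top',p-[0,0,.095]))
cv2.imwrite('pics/a2.png',np.hstack([cv2.resize(a[120:280,220:380],(400,400),interpolation=2),cv2.resize(b[160:280,310:430],(400,400),interpolation=2)]))
E
```

```text
[ 0.54130063 -0.20512102  0.30763677] [ 3.09208034e-01  9.50992819e-01  4.74125498e-04 -1.68078145e-03] [-0.43707515 -0.08124758 -2.67561626] 0.01255031402058341
[301.26772522 177.94300684] [295.95575595 225.07188054] [365.56843633 218.9148155 ]
```

View pics/a2.png

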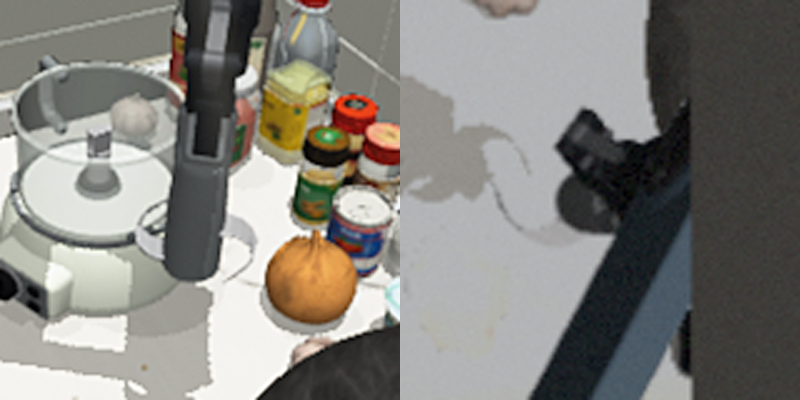

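Request:
carry_out(rows=[[0,5,11,0,-3],[0,15,34,0,-6],[0,25,57,0,-9],[0,35,79,0,-12],[0,45,102,0,-15],[0,56,125,0,-18],[0,66,147,0,-22],[0,76,170,0,-26],[0,86,192,0,-30],[0,96,215,0,-34],[0,101.6,226.6,0,-34],[0,101.6,226.6,0,-34],[0,101.6,226.6,0,-34],[0,101.6,226.6,0,-34]])

```text
t: 6.4
tcp_pos: [0.5932, 0.0361, 0.309]
tool_rot: [0.018, 1.0, -0.0, -0.0]
contact_force: [-0.3, -0.2, -1.7]
opening: 0.0131
```

```bash
python3 - <<'E'
from h import *
s=telemetry.sense(); print(s['tcp_pos'],s['tool_rot'],s['joints'].round(2),s['contact_force'],s['opening'])
a=optics.read_camera('side'); b=optics.read_camera('top'); cv2.imwrite('pics/s3raw.png',a)
p=s['tcp_pos']; print(proj('side',p-[0,0,.095]),proj('side',[.5925,.0375,.147]))
cv2.imwrite('pics/a3.png',np.hstack([cv2.resize(a[110:230,200:320],(480,480),interpolation=2),cv2.resize(b[155:235,205:285],(320,480),interpolation=2)]))
E
```

```text
[0.59318401 0.03608546 0.30895412] [ 1.84906298e-02  9.99828912e-01 -2.70758079e-04 -4.11396577e-04] [-0.13  0.41  1.42 -0.    1.32 -1.66] [-0.27919734 -0.22936254 -1.69565078] 0.013087634255313976
[260.36047203 146.39912769] [259.11380153 171.89561854]
```

View pics/a3.png

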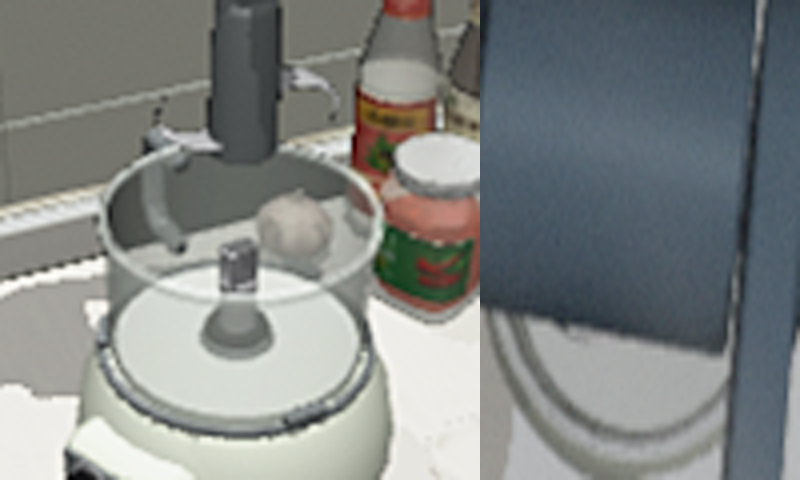

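Request:
carry_out(rows=[[0,1.6,1.8,0,0],[0,1.6,1.8,15,0],[0,1.6,1.8,30,0],[0,1.6,1.8,45,0],[0,1.6,1.8,55,0],[0,1.6,1.8,60,0],[0,1.6,1.8,63,0],[0,1.6,1.8,66,0],[0,1.6,1.8,69,0],[0,1.6,1.8,71,0],[0,1.6,1.8,71,0]])

```text
t: 7.6
tcp_pos: [0.5926, 0.0392, 0.2387]
tool_rot: [0.018, 1.0, 0.0, 0.001]
contact_force: [1.1, 0.5, -1.8]
opening: 0.0133
```

Request:
carry_out(rows=[[0,-0.6,0.3,2,0],[0,-0.6,0.3,5,0],[0,-0.6,0.3,8,0],[0,-0.6,0.3,11,0],[0,-0.6,0.3,14,0],[0,-0.6,0.3,17,0],[0,-0.6,0.3,20,0],[0,-0.6,0.3,23,0],[0,-0.6,0.3,26,0],[0,-0.6,0.3,29,0],[0,-0.6,0.3,31,0],[0,-0.6,0.3,31,0],[0,-0.6,0.3,31,0]])

```text
t: 8.9
tcp_pos: [0.5932, 0.0395, 0.2071]
tool_rot: [0.018, 1.0, 0.0, 0.001]
contact_force: [4.8, 1.3, -1.2]
opening: 0.0131
```

Request:
carry_out(rows=[[0,-0.5,0.2,0,0],[0,-1,0.3,0,0],[0,-1,0.3,1,0],[0,-1,0.3,2,0],[0,-1,0.3,3,0],[0,-1,0.3,4,0],[0,-1,0.3,4,0]])

```text
t: 9.6
tcp_pos: [0.5934, 0.0396, 0.2031]
tool_rot: [0.018, 1.0, 0.0, -0.0]
contact_force: [4.1, 2.2, -0.5]
opening: 0.0126
```

Request:
carry_out(rows=[[0,-0.5,0.4,0,0],[0,-1,0.8,0,0],[0,-1,0.8,0,0],[0,-1,0.8,1,0],[0,-1,0.8,2,0],[0,-1,0.8,2.5,0],[0,-1,0.8,3,0],[0,-1,0.8,3,0]])

```text
t: 10.4
tcp_pos: [0.5939, 0.0404, 0.2]
tool_rot: [0.018, 1.0, 0.0, -0.001]
contact_force: [1.2, 0.4, -1.1]
opening: 0.0126
```

Request:
carry_out(rows=[[0,-0.2,0.1,1,0],[0,-0.2,0.1,2,0],[0,-0.2,0.1,3,0],[0,-0.2,0.1,4,0],[0,-0.2,0.1,4,0]])

```text
t: 10.9
tcp_pos: [0.5944, 0.0405, 0.1963]
tool_rot: [0.018, 1.0, -0.0, -0.0]
contact_force: [-0.1, 0.5, 1.1]
opening: 0.0127
```

Request:
carry_out(rows=[[0,0,0,1,0],[0,0,0,2,0],[0,0,0,3,0],[0,0,0,3,0]])

```text
t: 11.3
tcp_pos: [0.595, 0.0405, 0.1936]
tool_rot: [0.018, 1.0, -0.0, 0.0]
contact_force: [-0.2, 0.5, 4.8]
opening: 0.0131
```

```bash
python3 - <<'E'
from h import *
s=telemetry.sense(); print(s['tcp_pos'],s['tool_rot'],s['wrist_torque'],s['contact_force'])
a=optics.read_camera('side')
p=s['tcp_pos']
cv2.imwrite('pics/a4.png',cv2.resize(a[90:220,190:330],(700,650)[:1]+(600,),interpolation=2))
print(proj('side',p),proj('side',p+[0,0,.027]),proj('side',p-[0,0,.1]))
E
```

```text
[0.59501339 0.04048392 0.19356003] [ 1.75989404e-02  9.99845044e-01 -5.42877903e-06  4.05433921e-04] [0.16720797 0.09759154 0.03554424] [-0.17690988  0.52035032  4.8435714 ]
[260.02056062 153.33528253] [260.30951379 142.54600121] [259.04682667 189.69373348]
```

View pics/a4.png

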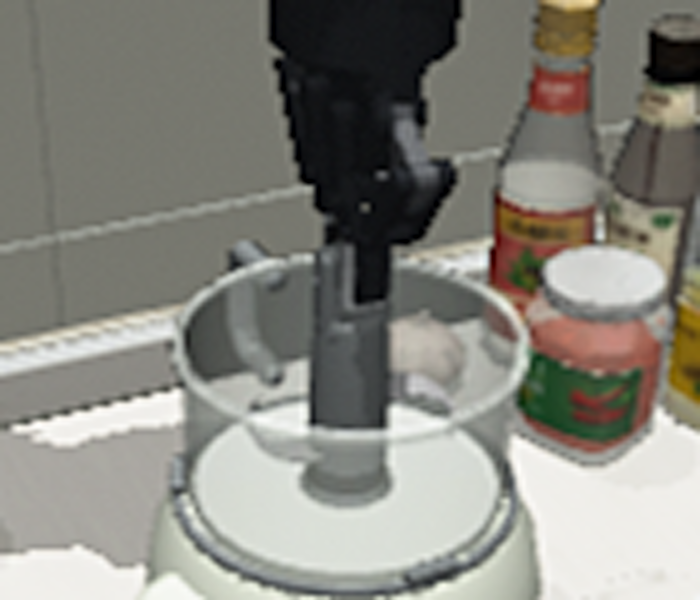

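Request:
carry_out(rows=[[0,0,0,1,0],[0,0,0,2,0],[0,0,0,2,0],[0,0,0,2,0]])

```text
t: 11.75
tcp_pos: [0.5953, 0.0405, 0.1918]
tool_rot: [0.018, 1.0, -0.0, 0.001]
contact_force: [-0.3, -0.4, 5.1]
opening: 0.013
```

Request:
carry_out(rows=[[0,0,0,1,0],[0,0,0,2,0],[0,0,0,2.5,0],[0,0,0,2.5,0]])

```text
t: 12.15
tcp_pos: [0.5956, 0.0405, 0.1898]
tool_rot: [0.018, 1.0, -0.0, 0.001]
contact_force: [-0.7, 1.1, 8.1]
opening: 0.013
```

Request:
carry_out(rows=[[0,0,0,1,0],[0,0,0,2,0],[0,0,0,2,0],[0,0,0,2,0]])

```text
t: 12.55
tcp_pos: [0.5958, 0.0405, 0.1882]
tool_rot: [0.018, 1.0, -0.0, 0.002]
contact_force: [-0.9, -0.1, 8.4]
opening: 0.0133
```

Request:
carry_out(rows=[[0,0,0,1,0],[0,0,0,2,0],[0,0,0,2.5,0],[0,0,0,2.5,0]])

```text
t: 12.95
tcp_pos: [0.596, 0.0405, 0.1876]
tool_rot: [0.017, 1.0, -0.0, 0.002]
contact_force: [-4.3, 1.6, 18.2]
opening: 0.0132
```

```bash
python3 - <<'E'
from h import *
s=telemetry.sense(); print(s['tcp_pos'],s['tool_rot'],s['wrist_torque'],s['contact_force'],s['joints'].round(3))
a=optics.read_camera('side')
cv2.imwrite('pics/a5.png',cv2.resize(a[130:210,230:290],(600,600),interpolation=2))
E
```

```text
[0.59599086 0.04054091 0.18756767] [ 1.73865227e-02  9.99846720e-01 -1.73051993e-04  2.05330521e-03] [0.20062062 0.78740984 0.14394917] [-4.25772382  1.56751973 18.16986041] [-0.119  0.541  1.551  0.     1.046 -1.655]
```

View pics/a5.png

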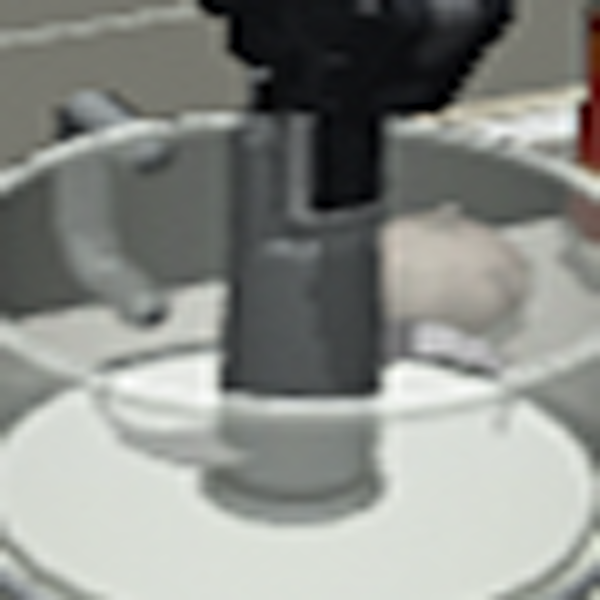

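```bash
python3 - <<'E'
from h import *
c=np.array([.595,.0395]); a=np.linspace(0,6.28,100)
def low(r,z):
    q=np.array([proj('side',[c[0]+r*np.cos(t),c[1]+r*np.sin(t),z]) for t in a]); return ((q[:,1].max()-130)*7.5).round(),((q[:,0].min()-230)*10).round(),((q[:,0].max()-230)*10).round()
print('seal base',low(.019,.082))
for f in(.093,.088):
  print(f,'foot r15-19',low(.015,f),low(.017,f),low(.019,f))
  for y in(-.007,.007):
    print([((proj('side',[c[0]+x,c[1]+y,f+.122])-[230,130])*[10,7.5]).round().tolist() for x in(-.017,.017)])
# bowl rim reference
print(((proj('side',[c[0],c[1]-.08,.17])-[230,130])*[10,7.5]).round())
im=cv2.imread('pics/a5.png'); s=cv2.cvtColor(im,6); print(s[420:540:6,290])
E
```

```text
seal base (np.float64(517.0), np.float64(210.0), np.float64(372.0))
0.093 foot r15-19 (np.float64(481.0), np.float64(228.0), np.float64(356.0)) (np.float64(485.0), np.float64(219.0), np.float64(365.0)) (np.float64(489.0), np.float64(211.0), np.float64(374.0))
[[246.0, 137.0], [390.0, 112.0]]
[[218.0, 113.0], [361.0, 89.0]]
0.088 foot r15-19 (np.float64(494.0), np.float64(228.0), np.float64(356.0)) (np.float64(498.0), np.float64(219.0), np.float64(364.0)) (np.float64(502.0), np.float64(211.0), np.float64(373.0))
[[246.0, 153.0], [390.0, 127.0]]
[[218.0, 129.0], [360.0, 104.0]]
[468. 394.]
[155 141 136 133 132 133 133 133 133 133 132 126 112 100 124 143 146 159
 203 223]
```

Request:
carry_out(rows=[[0,0.5,-0.2,0,0],[0,1,-0.4,0,0],[0,1,-0.4,0.5,0],[0,1,-0.4,0.5,0]])

```text
t: 13.4
tcp_pos: [0.5958, 0.0405, 0.1875]
tool_rot: [0.017, 1.0, 0.0, 0.003]
contact_force: [-1.8, 2.5, 19.9]
opening: 0.0131
```

```bash
python3 - <<'E'
from h import *
s=telemetry.sense(); print(s['tcp_pos'],s['wrist_torque'],s['contact_force'])
E
```

```text
[0.59584851 0.04046369 0.18752348] [0.38611707 0.59791655 0.13988194] [-1.80718967  2.50261177 19.9256313 ]
```

Request:
carry_out(rows=[[0,0,0,-2,0],[0,0,0,-2,0],[0.6,0,0,-2,0],[0.6,0,0,-2,0],[0.6,0,0,-2,0],[0.6,0,0,-2,0],[0.6,0,0,-2,0],[0.6,0,0,-10,0],[0.6,0,0,-30,0],[0.6,0,0,-60,0],[0.6,0,0,-80,0],[0.6,0,0,-80,0],[0.6,0,0,-80,0]])

```text
t: 14.7
tcp_pos: [0.5936, 0.0401, 0.2641]
tool_rot: [0.018, 1.0, -0.0, 0.0]
contact_force: [-0.3, -0.2, -0.7]
opening: 0.051
```

```bash
python3 - <<'E'
from h import *
s=telemetry.sense(); print(s['tcp_pos'],s['tool_rot'],s['contact_force'],s['opening'])
a=optics.read_camera('side'); cv2.imwrite('pics/s6raw.png',a)
cv2.imwrite('pics/a6.png',cv2.resize(a[130:210,230:290],(600,600),interpolation=2))
E
```

```text
[0.59361827 0.04013283 0.26412218] [ 1.76138159e-02  9.99844795e-01 -5.46863347e-05  3.69109046e-04] [-0.30631615 -0.21751229 -0.72996485] 0.05104239704534048
```

View pics/a6.png

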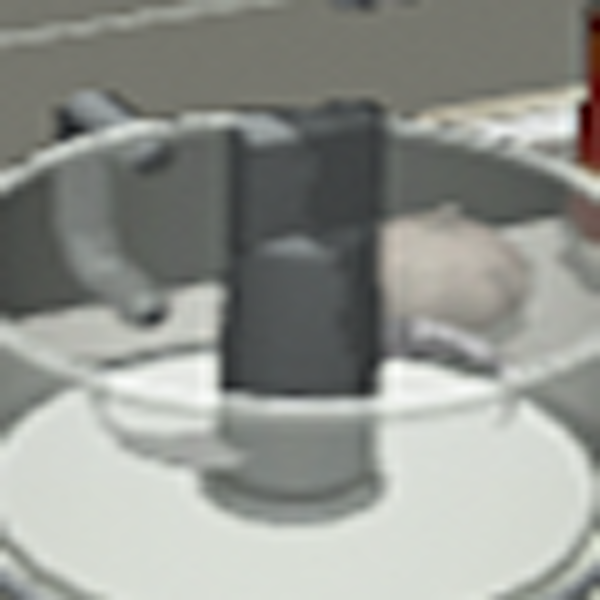

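Request:
carry_out(rows=[[0,-1,0,0,0],[0,-1,0,0,0],[0,-1,0,0,0],[0,-1,0,0,0],[0,-1,0,0,0],[0,-1,0,0,0],[0,-1,0,20,0],[0,-1,0,35,0],[0,-1,0,43,0],[0,-1,0,46,0],[0,-1,0,47,0],[0,-1,0,48,0],[0,-1,0,48,0]])

```text
t: 16.05
tcp_pos: [0.5951, 0.04, 0.2164]
tool_rot: [0.018, 1.0, -0.0, 0.001]
contact_force: [0.3, -0.6, 0.2]
opening: -0.0001
```

Request:
carry_out(rows=[[0,0,0,1,0],[0,0,0,2,0],[0,0,0,2.5,0],[0,0,0,2.5,0]])

```text
t: 16.45
tcp_pos: [0.5956, 0.04, 0.215]
tool_rot: [0.018, 1.0, -0.0, 0.001]
contact_force: [0.0, 0.7, 6.5]
opening: -0.0001
```

Request:
carry_out(rows=[[0,0,0,1,0],[0,0,0,1.5,0],[0,0,0,1.5,0],[0,0,0,1.5,0]])

```text
t: 16.85
tcp_pos: [0.5958, 0.04, 0.2142]
tool_rot: [0.018, 1.0, -0.0, 0.002]
contact_force: [-1.1, -0.1, 8.8]
opening: -0.0002
```

Request:
carry_out(rows=[[0,0,0,1,0],[0,0,0,2,0],[0,0,0,2,0],[0,0,0,2,0]])

```text
t: 17.25
tcp_pos: [0.5958, 0.04, 0.2123]
tool_rot: [0.018, 1.0, -0.0, 0.002]
contact_force: [-2.1, -1.5, 9.3]
opening: -0.0002
```

Request:
carry_out(rows=[[0,0,0,1,0],[0,0,0,2,0],[0,0,0,2,0],[0,0,0,2,0]])

```text
t: 17.65
tcp_pos: [0.5957, 0.04, 0.2103]
tool_rot: [0.018, 1.0, -0.0, 0.002]
contact_force: [-1.4, 0.7, 9.3]
opening: -0.0003
```

Request:
carry_out(rows=[[0,0,0,1,0],[0,0,0,2,0],[0,0,0,2,0],[0,0,0,2,0]])

```text
t: 18.05
tcp_pos: [0.5961, 0.04, 0.21]
tool_rot: [0.018, 1.0, -0.0, 0.003]
contact_force: [-3.5, -0.1, 17.1]
opening: -0.0006
```

Request:
carry_out(rows=[[0,0,0,0.5,0],[0,0,0,1,0],[0,0,0,1,0],[0,0,0,1,0]])

```text
t: 18.45
tcp_pos: [0.5962, 0.04, 0.2099]
tool_rot: [0.017, 1.0, -0.0, 0.003]
contact_force: [-4.5, 0.2, 21.9]
opening: 0.0
```

Solid stop at 0.210 (foot at 0.088). Retreat up and check.

Request:
carry_out(rows=[[0,0,0,-5,0],[0,0,0,-20,0],[0,0,0,-60,0],[0,0,0,-100,0],[0,0,0,-120,0],[0,0,0,-120,0],[0,0,0,-120,0]])

```text
t: 19.15
tcp_pos: [0.5943, 0.0401, 0.3244]
tool_rot: [0.018, 1.0, 0.0, -0.0]
contact_force: [-0.1, -0.5, 0.6]
opening: 0.0
```

```bash
python3 - <<'E'
from h import *
s=telemetry.sense(); print(s['tcp_pos'],s['contact_force'],s['t'])
a=optics.read_camera('side'); b=cv2.imread('pics/s6raw.png')
for n,im in(('now',a),('before',b)):
    g=cv2.cvtColor(im,6); print(n,g[138:162,262],g[185:203,258])
cv2.imwrite('pics/a7.png',np.hstack([cv2.resize(i[130:210,230:290],(400,400),interpolation=2) for i in(b,a)]))
E
```

```text
[0.59431008 0.0401408  0.32443883] [-0.12002045 -0.51562302  0.64654427] 19.15
now [116 115 116 115 116 116 114 115  91 131 158 123  84  77  78  78  77  76
  78  76  74  76  73  68] [169 143 134 129 130 130 129 129 129 128 128 122 136 142 148 199 221 218]
before [119 117 119 118 121 105  82  84  98  87  69  67  66  65  67  65  66  67
  67  66  65  65  66  76] [170 145 137 130 133 131 132 131 132 131 115 100 131 145 151 204 224 221]
```

View pics/a7.png

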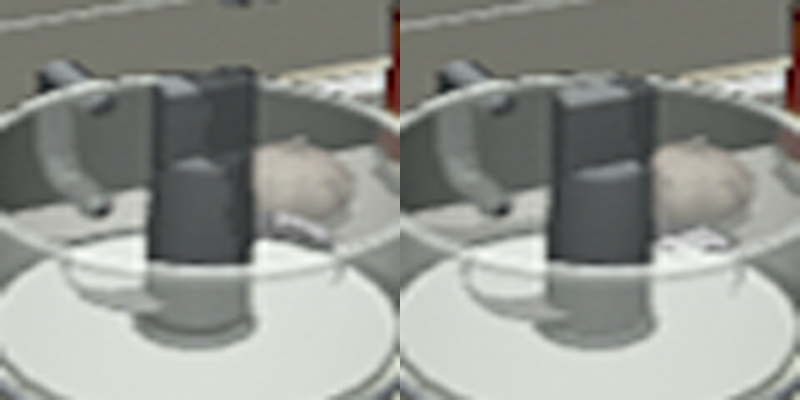

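```bash
python3 -c "
from plant import job_done; print(job_done())"
```

```text
the job is handed in; nothing more can be done
None
```

The blade is fitted over the spindle and pressed home, by my measurements. I handed the job in at about 19 s with the gripper shut and clear above it.

**What I did:** I gripped the blade by its fin and turned it to match the spindle flats seen from above. It went straight past the 107 mm stop, so I did not have to search by turning. It would not yield while gripped, even at about 20 N. I let go and pressed on top of the fin with the shut fingers. The seal gave way at about 9–10 N, and the blade sank 5 mm to a solid stop.

**Last checks:**
- **Depth:** the fingertips stopped at z = 0.210 m, which puts the blade's foot at 88 mm (fully home). They moved only 0.1 mm more as the force rose to 22 N, the highest reading. That is about 2.2 kg, well under the 5 kg limit.
- **Picture after lifting away:** the fin top is about 3 px lower than before the last press, roughly 5 mm, and the gap at the seal has closed.
- **Disagreement:** while the blade was still gripped, the pictures and force readings could not tell "on the seal" from "home". The press on the fin top settled that.
- **Not checked:** I took no final picture of the other things on the worktop. No force reading suggested the arm had touched any of them.

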